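Clamp a freshly glued USB meter in the bonding press

TASK

The case of the white USB meter with the display, lying at the front of the bench, has just been glued shut and must be clamped while the glue grabs: pull the press's tray all the way out, set the meter flat, display up, between the tray's pins with its plug towards the tray's black post, and slide the tray fully home under the press. Then bring the lever down by its black grip until the sprung foot bears on the meter with its spring about half compressed (5 of its 10 mm: the red ring on its stem meets the ram), never squashing the spring solid. Finish while still holding the lever down like that, and leave the glue bottle, phone, screw dish and tweezers where they are.

Things in the scene. Friction and masses are not known exactly. Their poses are not given: they have to be found in the camera images.
- meter_center (a point): centre of the white USB meter's case, half-way up. The case is 58 x 30 x 11 mm (x, y, z), lying flat at first with its display up, loose, about 23 g. x runs along it, away from its plug; z is out of the display
- meter_plug (a point): middle of the meter's metal USB plug, which sticks out 12 mm from the case's -x end (11 mm wide, 4 mm thick); 35 mm from meter_center along -x
- usb_meter: the same meter; origin on its underside, 6 mm towards the plug from the centre of its case; same axes
- nest (a point): centre of the meter's place, on the tray's top face (20.5 mm above the bench). x points into the press, z up. Steel pins, 6 mm thick, 9.5 mm high, cone-tipped, 1.5 mm clear of the case: two along each side (20 mm either way of centre; the 34 mm between is free for fingers), two in front straddling the plug, one mid-back. Seated, meter_center is 5.5 mm above this point, x axes parallel
- tray_post (a point): centre of the tray's upright black post, on the robot's side of the tray, for pulling and pushing it: 16 mm thick (19 mm at its head), 37 mm high, standing on the tray's top face; this point is 18 mm above that face, 78 mm from nest along its -x
- tray (a joint): how far the tray is pushed in, m: 0 fully out (the nest is then 120 mm in front of the foot, clear of the press), 0.12 fully home under the foot (a firm stop). Slides along the press's x, light friction (about 1.5 N), stays where it is left
- press: small blue lever press, fixed to the bench; origin on the bench below the foot. x: the way the tray goes in. Bed 265 x 150 mm, from 200 mm before the origin to 65 mm behind it; the bridge over the tray (36 mm deep in x, 146 mm wide) is 109 mm high. The lever's pivot is at (0, 65, 128) mm, axis along x; from it the lever runs over the ram towards -y
- grip_center (a point): centre line of the lever's black rubber grip, 200 mm from the pivot: at (0, -123, 197) mm in the press's frame when the lever is up. The grip is a round sleeve 22 mm thick, 90 mm long (from 155 to 245 mm from the pivot), along the lever
- lever: the lever; origin at its pivot, axes as the press's when up at rest (it then slopes up 0.35 rad towards the grip). It turns about x by q, 0 to 0.42 rad, as the grip comes down, and springs back up when let go. Lowers the ram by 68 mm per rad: the foot touches the meter at q = 0.21, is 5 mm compressed at 0.28 (grip centre 142 mm above the bench), 7 mm at 0.31
- ram: round steel ram, 18 mm thick, upright in the bridge above the tray, driven by the lever; origin at the centre of its lower end, 66 mm above the bench when the lever is up. It carries the sprung foot: a steel stem and a round black rubber pad, 25 mm wide, whose underside is then 45 mm above the bench, 14 mm above a seated meter
- foot (a joint): compression of the foot's spring, m: 0 free, 0.010 solid; 2 N per mm at the foot. The grip takes about 2 to 4 N to bring down, 3.5 N more at half compression. The foot slides up into the ram; a red ring on its steel stem reaches the ram's lower end at 5 mm
- glue_bottle: bystander: small white bottle, 22 mm wide, 46 mm high; origin under its centre
- phone: bystander: black phone lying flat, 146 x 70 x 8 mm; origin under its centre
- screw_dish: bystander: round open dish, 54 mm wide, 31 mm high; origin under its centre
- tweezers: bystander: steel tweezers lying flat, 113 mm long along their y; origin under their centre
Things that resemble listed ones, but are neither listed nor needed, are in the scene too. What is shaped like the usb_meter but blue or purple is not meant.

How it is judged:
By the outcome, as a careful person would: the job done as asked, in the order asked, and still so for the second after the job is handed in, while the arm keeps its last pose, push and grip.
It also fails if it takes over 72 s, if anything falls off the work surface, if the arm or the gripper's body presses on something with over 40 N, if the wrist force passes 120 N, or if a joint passes its speed limit or range.

ROBOT

A 7-joint arm with a two-finger parallel gripper is mounted at the origin on a cart in front of the work surface, level with it; the furniture and walls round the work are solid. World frame = base frame: x ahead of the robot, y to its left, z up, the work surface at z = 0. Lengths are in m, angles in degrees, forces in N, time in s.
With the tool pointing down it reaches from about 0.4 to 0.75 m from the base axis. Payload 19.5 kg.
Tool frame: the origin (TCP) lies on the centre line of the jaws, within the pads' length; the fingertips stand 17 mm ahead of it and the grasp point (between the pads) lies 2 mm behind it; z points along the fingers, y is the line along which they close (so a half turn about z gives the same grasp; the last joint's range is limited). The gripper opens to 85 mm and grips with 20 to 120 N. Pads are 22 mm wide; open, the fingers measure 114 mm over their backs; the gripper's body (76 mm by 85 mm) begins 54 mm behind the grasp point. The pads swing forward as they close: fully open they stand 13 mm farther back than shut.
Start: joints at [-66.962, 40.479, -1.581, 85.061, 1.261, 54.483, -4.326], TCP at [0.247, 0.519, 0.248] pointing down, gripper open.
Joint ranges: [-155.06, 155.06], [-18.47, 123.98], [-90, 86.84], [0, 140.48], [-83.41, 263.41], [0, 116], [-161.91, 161.91]. Speed limits (degrees/s): [108.29, 108.29, 147.25, 147.25, 172.46, 172.46, 172.46].

INTERFACE

Orientations are given as a 3x3 rotation matrix whose columns are the frame's x, y, z axes.
In Python, from cell import env, set_gripper, kin, eyes, ticket, readout gives the robot as it stands. Calls block until the motion is done:
- env.goto(position, orientation): joint-space move of the TCP to a pose.
- env.move_l(position, velocity=0.15, ori=None, guard=None): straight line of the TCP; ori=None keeps the orientation; velocity is the mean speed in m/s. With guard (N) it stops when the force on the tool has changed by that much, and returns True; else False.
- env.set_joints(angles): joint-space move.
- set_gripper(opening): finger opening in m; the grip force is fixed at half the most; returns when the fingers have stopped.
- env.dwell(seconds).
- kin.inverse_kinematics(position, orientation): joint angles nearest the present ones, or None.
- eyes.grab_frame(name): name is "scene" or "top" or "wrist"; returns a dict with "frame" (420x560x3 uint8, blue, green, red), "fovy" (degrees; the focal length in pixels is half the picture's height over the tangent of half this angle, whatever the lens; pixels are square), "cx", "cy" (the principal point, pixels), "origin" and "orientation" of the camera in the world; the wrist camera has in their place "mount" (4x4, takes a point from camera to tool coordinates, whose origin is the TCP and whose axes are the flange's). Camera axes: x right, y down, z forward; pixel columns grow to the right and rows downward; lengths in m; the calibration is good to about 2 mm. A picture is of the moment at which its call begins: read the wrist's pose just before it. There is no depth.
A pose or a line that the arm cannot do raises env.Unreachable and nothing moves.
- ticket.close_job(): hands the job in; it is judged then, once.
Readings, each from a call of its own:
- readout.current_clock(): time.
- readout.current_joint_pos(): joint angles.
- readout.current_dq(): joint speeds.
- readout.current_joint_efforts(): joint torques, N m.
- readout.current_ee_pos(): TCP position.
- readout.current_tool_rot(): TCP orientation.
- readout.current_contact_force(): force on the tool from outside, world axes, zero at the start.
- readout.current_ft_torque(): the same for the moment, N m.
- readout.current_grip_width(): finger opening in m.
- readout.current_gripper_force(): force on a finger pad.
Only numpy, scipy, OpenCV 4.12 (cv2) and the standard library are available. Lean on these libraries where they do the work, as an engineer would, in place of code of your own. Each camera call takes 0.05 s, during which the arm holds its last target. There are 200 camera calls.

## Working session

There is one attempt and no reset: what is moved stays moved. The work goes in short steps, each a Python script; the robot and the scene stay as the last script left them, time stands still between calls to the robot, and variables do not carry over. Pictures are saved under pics/ and viewed, at most 10 in all, crops included, and the job is handed in when it is done.

```bash
mkdir -p pics; ls; python3 - <<'E'
from cell import env, eyes, readout
import cv2, pickle, numpy as np
for n in ("scene","top"):
    f=eyes.grab_frame(n); pickle.dump(f,open(f"pics/{n}.pkl","wb"))
    cv2.imwrite(f"pics/{n}.png",cv2.resize(f["frame"],(800,600),interpolation=cv2.INTER_CUBIC))
    print(n,f["frame"].shape,f["fovy"],f["cx"],f["cy"],f["origin"],f["orientation"])
print(readout.current_clock(), readout.current_tool_rot())
E
```

```text
pics
scene (420, 560, 3) 55.95690881760841 283.14316758785475 213.5944138963129 [ 0.06158696 -0.84978196  1.05858028] [[ 0.85624995 -0.37473768  0.3555386 ]
 [-0.51623279 -0.59620853  0.61484884]
 [-0.01843188 -0.71000497 -0.7039554 ]]
top (420, 560, 3) 45.321849546591416 283.36440967846414 214.81638874920142 [ 0.24711714 -0.03973811  1.59108519] [[-0.0747763  -0.97534702  0.20762153]
 [-0.9971996   0.07288505 -0.01675491]
 [ 0.00120935 -0.20829297 -0.97806573]]
0.1 [[-9.03136254e-01  4.29353889e-01 -3.79521588e-04]
 [ 4.29354056e-01  9.03135826e-01 -8.80416406e-04]
 [-3.52506648e-05 -9.58085108e-04 -9.99999540e-01]]
```

View pics/scene.png

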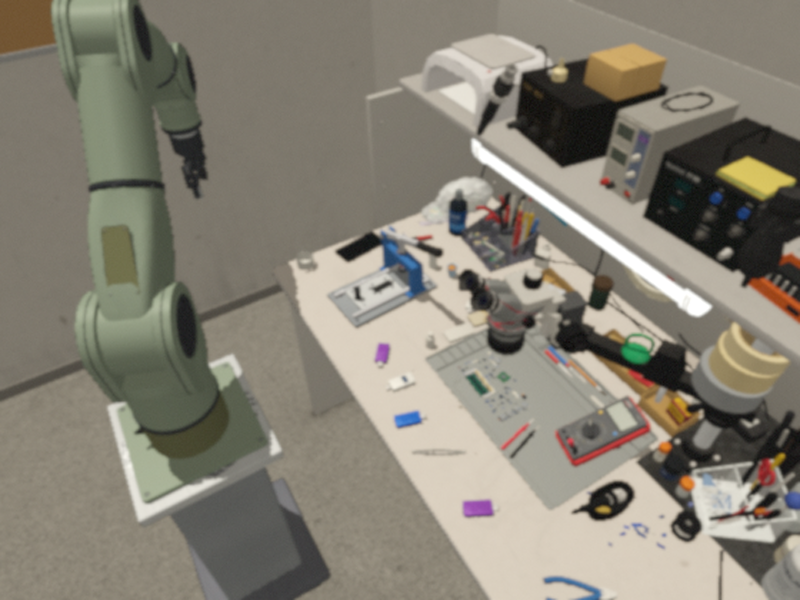

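View pics/top.png

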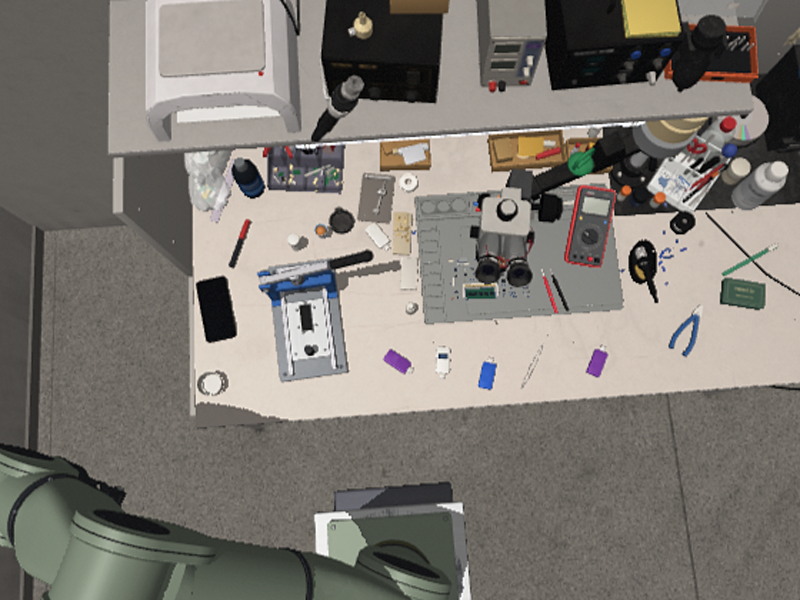

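The top view shows the blue press at about (305,310) with its lever running right to (350,260), the white meter at (443,360), the phone at (215,310), the dish at (212,383) and the tweezers at (533,367). I'll enlarge it.

```bash
python3 - <<'E'
import cv2,pickle
f=pickle.load(open("pics/top.pkl","rb"))["frame"]
cv2.imwrite("pics/topc.png",cv2.resize(f[165:285,175:335],(800,600),interpolation=cv2.INTER_CUBIC))
E
```

```text
(no output)
```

View pics/topc.png

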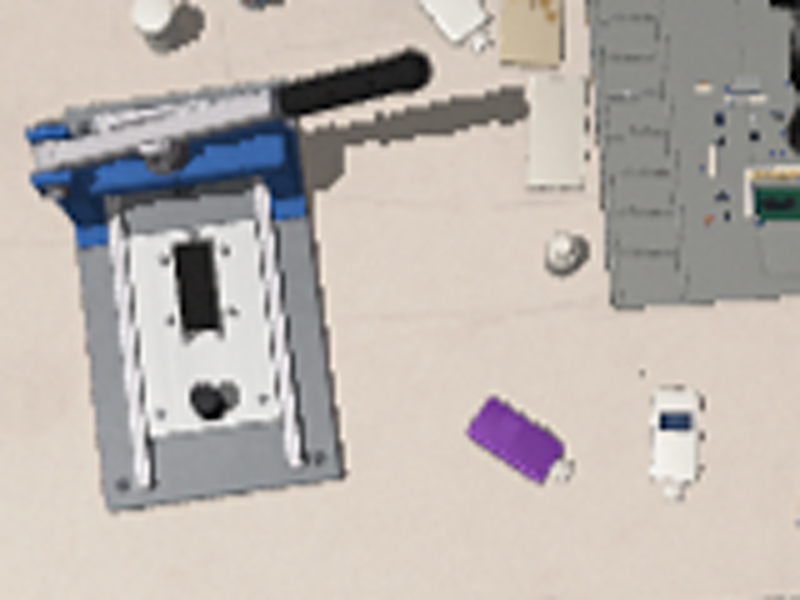

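```bash
cat > h.py <<'E'
import numpy as np
def ray(f,u,v,z,org=None,R=None):
    org=f["origin"] if org is None else org; R=f["orientation"] if R is None else R
    F=f["frame"].shape[0]/2/np.tan(np.radians(f["fovy"])/2)
    d=np.array(R)@np.array([(u-f["cx"])/F,(v-f["cy"])/F,1]); org=np.array(org)
    return org+d*(z-org[2])/d[2]
E
python3 - <<'E'
import pickle,numpy as np
from h import ray
from cell import kin
np.set_printoptions(precision=4,suppress=True)
f=pickle.load(open("pics/top.pkl","rb"))
P=lambda u,v,z: ray(f,175+(u+.5)/5-.5,165+(v+.5)/5-.5,z)
pts=dict(bl=(110,510,.008),br=(343,477,.008),slot=(197,287,.0205),trayl=(153,436,.0205),trayr=(283,418,.0205),post=(208,400,.055),gripend=(425,70,.21),gripst=(280,97,.181),grip=(352,83,.197),
 meter=(676,436,.011),plug=(673,490,.006),back=(676,388,.011),
 glue=(155,15,.046),knob=(567,252,.02),railtop=(118,215,.03),railbot=(143,485,.03))
for k,v in pts.items(): print(k,P(*v))
d=P(*pts['br'])-P(*pts['bl']); print("yaw front edge",np.degrees(np.arctan2(d[0],-d[1])), np.linalg.norm(d))
d=P(*pts['railtop'])-P(*pts['railbot']); print("yaw rail",np.degrees(np.arctan2(d[1],d[0])))
d=P(*pts['gripend'])-P(*pts['gripst']); print("yaw grip",np.degrees(np.arctan2(d[0],-d[1])))
d=P(*pts['back'])-P(*pts['plug']); print("meter yaw",np.degrees(np.arctan2(d[1],d[0])))
E
```

```text
bl [0.4373 0.218  0.008 ]
br [0.4472 0.0705 0.008 ]
slot [0.5737 0.1552 0.0205]
trayl [0.4803 0.1872 0.0205]
trayr [0.4856 0.1051 0.0205]
post [0.495  0.1475 0.055 ]
gripend [ 0.6506 -0.0037  0.21  ]
gripst [0.6491 0.0821 0.181 ]
grip [0.6498 0.039  0.197 ]
meter [ 0.4571 -0.1412  0.011 ]
plug [ 0.4236 -0.1367  0.006 ]
back [ 0.4876 -0.1439  0.011 ]
glue [0.7479 0.1707 0.046 ]
knob [ 0.5789 -0.0814  0.02  ]
railtop [0.6221 0.202  0.03  ]
railbot [0.4487 0.1933 0.03  ]
yaw front edge 3.8264583818447404 0.14782876974426032
yaw rail 2.866592295987449
yaw grip 1.0074429974676415
meter yaw -6.3681588613167115
```

```bash
cat >> h.py <<'E'
def down(yaw,flip=True):
    c,s=np.cos(yaw),np.sin(yaw); g=-1 if flip else 1
    x=g*np.array([c,s,0]); z=np.array([0,0,-1.]); return np.column_stack([x,np.cross(z,x),z])
def wristcam(name):
    import cv2,pickle
    from cell import eyes,readout
    p=np.array(readout.current_ee_pos()); R=np.array(readout.current_tool_rot())
    f=eyes.grab_frame("wrist"); M=np.array(f["mount"])
    f["origin"]=p+R@M[:3,3]; f["orientation"]=R@M[:3,:3]; f["p"]=p; f["R"]=R
    pickle.dump(f,open(f"pics/{name}.pkl","wb"))
    cv2.imwrite(f"pics/{name}.png",cv2.resize(f["frame"],(800,600),interpolation=cv2.INTER_CUBIC))
    return f
E
python3 - <<'E'
from cell import env,readout,set_gripper,kin
from h import *
np.set_printoptions(precision=4,suppress=True)
y=np.radians(3)
for fl in (True,False):
    print(fl,kin.inverse_kinematics([.495,.1475,.25],down(y,fl)),kin.inverse_kinematics([.457,-.141,.02],down(np.radians(-6),fl)))
env.goto([.495,.148,.25],down(y))
set_gripper(.045)
f=wristcam("w1"); print(f["mount"],readout.current_clock(),readout.current_joint_pos(),f["p"])
E
```

```text
True [-12.461   35.6756 -13.769   96.8221  10.6337  48.7824  62.2283] [ 17.596   56.6531  -7.7392 114.9038  36.8623  10.8082  60.9522]
False [-39.9879  40.4513  38.2494  97.7005 -30.3561  52.6351 -76.4622] [  9.5289  57.144    6.9313 115.1023 -36.3966   9.8371 -46.7055]
[[-0.0005 -0.9557 -0.2945  0.0737]
 [ 1.     -0.0006  0.0003  0.    ]
 [-0.0005 -0.2945  0.9557 -0.1264]
 [ 0.      0.      0.      1.    ]] 2.2667 [-12.5224  35.6858 -13.762   96.7926  10.6312  48.7988  62.1798] [0.495  0.1481 0.25  ]
```

View pics/w1.png

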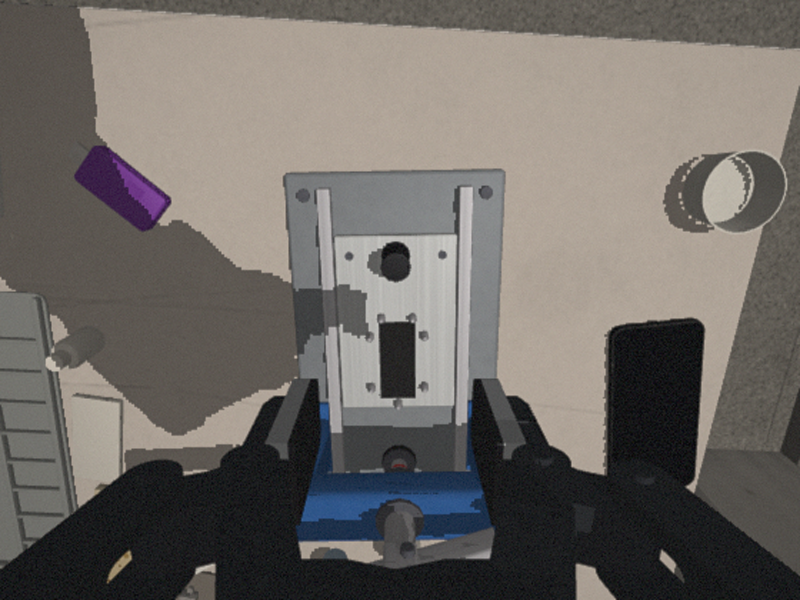

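The wrist view shows the post head at (396,262), side pins at (370,337), (425,336), (371,387) and (424,387), the back pin at (398,404), and the bed's front corners at (286,174) and (504,170).

```bash
python3 - <<'E'
import pickle
from h import *
np.set_printoptions(precision=4,suppress=True)
f=pickle.load(open("pics/w1.pkl","rb"))
P=lambda u,v,z: ray(f,(u+.5)*.7-.5,(v+.5)*.7-.5,z)
s=[P(*q,.029) for q in [(370,337),(425,336),(371,387),(424,387)]]
fr=[P(*q,.029) for q in [(381,318),(413,318)]]; bk=P(398,404,.029)
print("pins",np.array(s),np.mean(s,0),"front",np.mean(fr,0),"back",bk)
d=bk-np.mean(fr,0); print("yaw",np.degrees(np.arctan2(d[1],d[0])))
a,b=P(318,190,.03),P(334,470,.03); d=b-a; print("yawrailL",np.degrees(np.arctan2(d[1],d[0])))
a,b=P(473,190,.03),P(462,470,.03); d=b-a; print("yawrailR",np.degrees(np.arctan2(d[1],d[0])))
print("posthead",P(396,262,.0575),P(396,255,.0575)); 
a,b=P(286,174,.008),P(504,170,.008);print(a,b,(a+b)/2); d=a-b;print("yaw",np.degrees(np.arctan2(d[0],-d[1])))
E
```

```text
pins [[0.5537 0.1335 0.029 ]
 [0.5509 0.1721 0.029 ]
 [0.5923 0.1357 0.029 ]
 [0.5903 0.1741 0.029 ]] [0.5718 0.1539 0.029 ] front [0.5386 0.1518 0.029 ] back [0.605 0.156 0.029]
yaw 3.666357711022749
yawrailL 3.842871754931286
yawrailR 3.1741129940921264
posthead [0.4926 0.1486 0.0575] [0.4882 0.1484 0.0575]
[0.4464 0.0714 0.008 ] [0.4361 0.2191 0.008 ] [0.4413 0.1452 0.008 ]
yaw 3.9984270615434787
```

```bash
cat >> h.py <<'E'
YAW=np.radians(3.7); PX=np.array([np.cos(YAW),np.sin(YAW),0]); PY=np.array([-np.sin(YAW),np.cos(YAW),0])
E
python3 - <<'E'
from cell import env,readout,set_gripper
from h import *
np.set_printoptions(precision=4,suppress=True)
R=down(YAW)
post=np.array([.494,.1489,0])
env.goto(post+[0,0,.10],R); env.move_l(post+[0,0,.045],.1)
set_gripper(.005); w=readout.current_grip_width()
p0=np.array(readout.current_ee_pos()); print(w,p0)
print(env.move_l(p0-PX*.040,.08,guard=15)); 
print(env.move_l(p0-PX*.065,.03,guard=10)); p=np.array(readout.current_ee_pos()); print(p,(p0-p)@PX,readout.current_contact_force())
set_gripper(.035); env.move_l(p+[0,0,.09],.2); 
# look at the tray and on to the meter
c=np.array([.4571,-.1412,.20]); m=np.radians(-6)
env.goto(c,down(m)); f=wristcam("w2"); print(readout.current_clock(),f["p"],readout.current_joint_pos())
E
```

```text
0.01603749895964044 [0.4944 0.1482 0.0457]
True
True
[0.4407 0.1444 0.0458] 0.05373677047493812 [ 2.3017 -1.6975  4.2377]
7.175 [ 0.4573 -0.1399  0.1995] [ 23.0617  37.3579 -17.185  108.1459  17.2442  37.0456  79.4617]
```

View pics/w2.png

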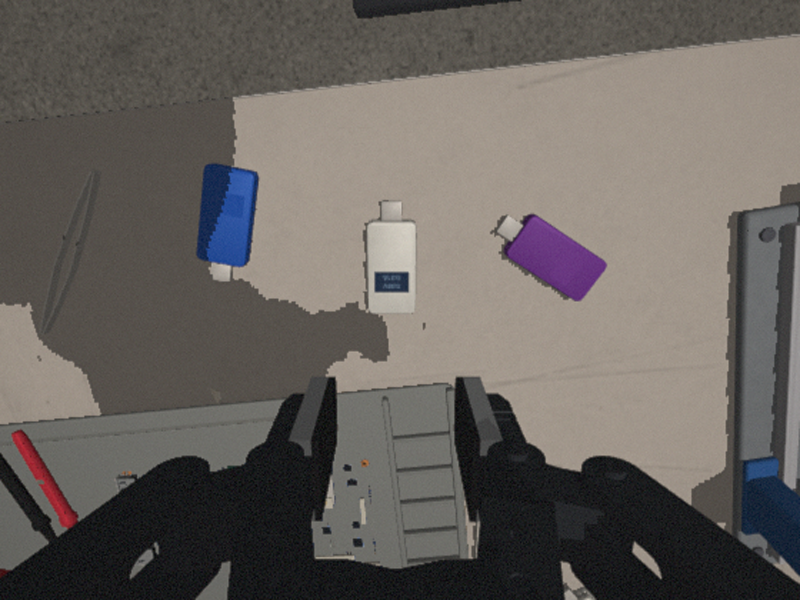

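The meter's top face spans (367,222)–(415,312), its plug is at (391,210), and it points towards the robot with the display up.

```bash
python3 - <<'E'
import pickle
from cell import env,readout,set_gripper
from h import *
np.set_printoptions(precision=4,suppress=True)
f=pickle.load(open("pics/w2.pkl","rb"))
P=lambda u,v,z: ray(f,(u+.5)*.7-.5,(v+.5)*.7-.5,z)
c=[P(*q,.011) for q in [(368.5,222),(415.5,222),(415,312.5),(366.5,312.5)]]
C=np.mean(c,0); d=c[3]+c[2]-c[0]-c[1]; m=np.arctan2(d[1],d[0]); L=np.linalg.norm(d)/2
print(np.array(c),C,np.degrees(m),L, np.linalg.norm(c[0]-c[1]),P(391,202,.0055))
m=np.clip(m,np.radians(-10),np.radians(-3))
set_gripper(.05)
R=down(m); env.goto([C[0],C[1],.08],R); print(env.move_l([C[0],C[1],.0195],.08,guard=8))
set_gripper(.015); print(readout.current_grip_width(),readout.current_ee_pos())
p=np.array(readout.current_ee_pos()); env.move_l(p+[0,0,.12],.2)
# above nest (tray out)
n=np.array([.5718,.1539,0])-PX*.0505
env.goto(n+[0,0,.14],down(YAW)); f=wristcam("w3"); print(readout.current_clock(),f["p"],readout.current_grip_width())
E
```

```text
[[ 0.428  -0.1523  0.011 ]
 [ 0.4309 -0.1244  0.011 ]
 [ 0.4875 -0.13    0.011 ]
 [ 0.4843 -0.1603  0.011 ]] [ 0.4577 -0.1418  0.011 ] -6.81597799877877 0.05680805689174639 0.028052095816467566 [ 0.4183 -0.1378  0.0055]
False
0.02829903786262833 [ 0.4579 -0.1418  0.0202]
11.225 [0.5215 0.1489 0.1397] 0.028012791469264768
```

View pics/w3.png

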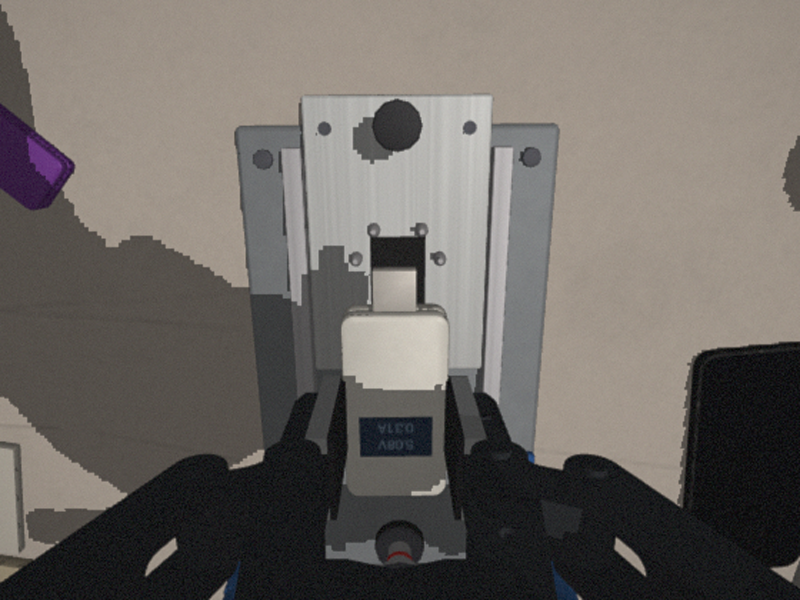

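The meter is held straight: its plug tip is at v=268 and the case runs from v=314 to 495. The front pins are at (374,230) and (421,230), the front side pins at (356,258) and (440,258), and the post at (397,125).

```bash
python3 - <<'E'
import pickle
from h import *
np.set_printoptions(precision=4,suppress=True)
f=pickle.load(open("pics/w3.pkl","rb"))
P=lambda u,v,z: ray(f,(u+.5)*.7-.5,(v+.5)*.7-.5,z)
loc=lambda q:((q-f["p"])@PX,(q-f["p"])@PY)
print("front pins",loc(P(374,230,.029)),loc(P(421,230,.029)))
print("side pins",loc(P(356,258,.029)),loc(P(440,258,.029)))
print("post",loc(P(397,125,.0575)))
zb=f["p"][2]-.0202
print("case front",loc(P(342,316,zb+.011)),loc(P(448,316,zb+.011)),"back",loc(P(347,495,zb+.011)),loc(P(447,495,zb+.011)))
print("plug tip",loc(P(373,268,zb+.0075)),loc(P(416,268,zb+.0075)))
E
```

```text
front pins (np.float64(-0.03551119554731813), np.float64(-0.009528581796859793)) (np.float64(-0.035463087069095255), np.float64(0.011684627786130325))
side pins (np.float64(-0.02265093393936986), np.float64(-0.017965969484997537)) (np.float64(-0.02256501446168598), np.float64(0.020550349178267643))
post (np.float64(-0.07957499303597453), np.float64(0.0008423403004286437))
case front (np.float64(-0.028439342713204092), np.float64(-0.014332473954904485)) (np.float64(-0.02837752658273518), np.float64(0.014420030863311206)) back (np.float64(0.028747022036273495), np.float64(-0.014650678648699211)) (np.float64(0.02880346083642597), np.float64(0.01566365458968344))
plug tip (np.float64(-0.04094332615159505), np.float64(-0.005881335974065352)) (np.float64(-0.04091752607462333), np.float64(0.0057550908130728036))
```

```bash
python3 - <<'E'
import pickle
from cell import env,readout,set_gripper
from h import *
np.set_printoptions(precision=4,suppress=True)
f=pickle.load(open("pics/w3.pkl","rb"))
t=f["p"]-.0022*PX+.0010*PY
env.move_l([t[0],t[1],.056],.15); env.move_l([t[0],t[1],.056],.05)
print(env.move_l([t[0],t[1],.0405],.03,guard=6),readout.current_ee_pos(),t,readout.current_contact_force())
f=wristcam("w4"); print(readout.current_clock())
E
```

```text
True [0.5194 0.1498 0.0407] [0.5193 0.1498 0.1397] [ 0.3058 -0.9714  9.7586]
12.75
```

View pics/w4.png

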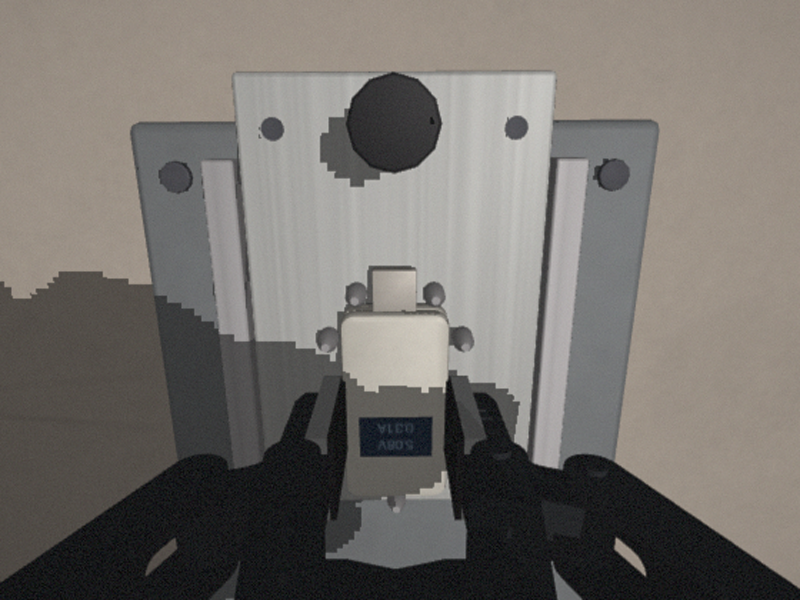

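Seated: the plug sits between the front pins, and z matches the expected 40.7 mm. Next I release it and push the tray home.

```bash
python3 - <<'E'
from cell import env,readout,set_gripper
from h import *
np.set_printoptions(precision=4,suppress=True)
p=np.array(readout.current_ee_pos())
set_gripper(.036); env.move_l(p+[0,0,.06],.12)
q=p-.078*PX; q[2]=.10
env.goto(q,down(YAW)); q[2]=.046; env.move_l(q,.1)
set_gripper(.005); p0=np.array(readout.current_ee_pos()); print(readout.current_grip_width(),p0)
print(env.move_l(p0+PX*.105,.09,guard=25),(np.array(readout.current_ee_pos())-p0)@PX)
print(env.move_l(p0+PX*.128,.03,guard=12)); p1=np.array(readout.current_ee_pos()); print(p1,(p1-p0)@PX,readout.current_contact_force())
set_gripper(.035); p2=np.array(readout.current_ee_pos()); print((p2-p0)@PX)
env.move_l(p2+[0,0,.06],.15); env.move_l(p2+[0,0,.12]-.03*PX,.2)
f=wristcam("w5"); print(readout.current_clock())
E
```

```text
0.01614966266398888 [0.4419 0.1445 0.0466]
False 0.10494409913993222
True
[0.5613 0.1527 0.0467] 0.11966206803904736 [-2.9507  0.9885  9.1382]
0.11984304595641644
18.3667
```

View pics/w5.png

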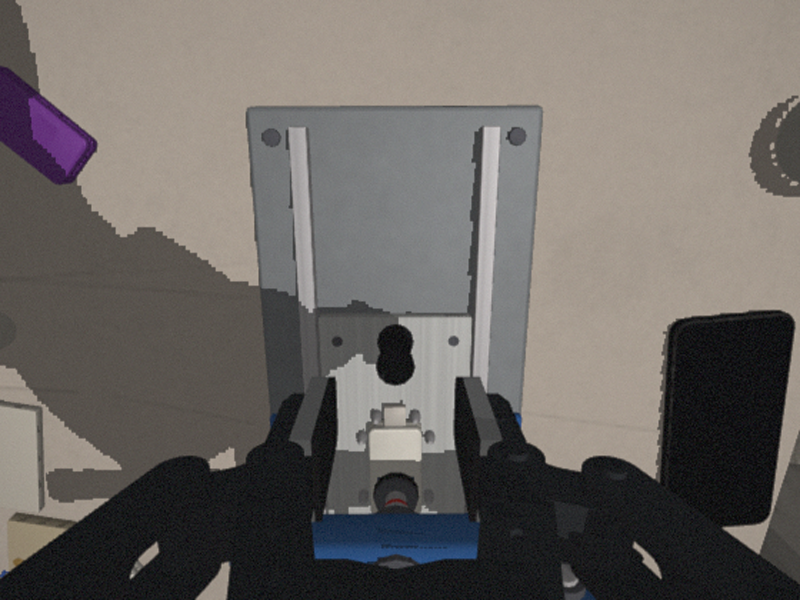

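Tray home: it travelled 119.8 mm and the meter is under the foot, its plug towards the post at (395,405). Next, the lever.

```bash
cat >> h.py <<'E'
O=np.array([.6393,.1577,0]); Z=np.array([0,0,1.]); PIV=O+.065*PY+.128*Z
def lev(q,sgn=1,back=0.,r=.2):
    a=.35-q; g=PIV+r*(-PY*np.cos(a)+Z*np.sin(a)); z=-np.sin(a)*PY-np.cos(a)*Z
    y=sgn*PX; return g+(.002-back)*z, np.column_stack([np.cross(y,z),y,z])
E
python3 - <<'E'
from cell import env,readout,kin
from h import *
np.set_printoptions(precision=3,suppress=True)
print(readout.current_joint_pos())
for s in (1,-1):
    for q,b in ((0,.09),(0,0),(.15,0),(.28,0)):
        j=kin.inverse_kinematics(*lev(q,s,b)); print(s,q,b,lev(q,s,b)[0],None if j is None else np.array(j))
E
```

```text
[-10.615  45.496 -16.325  95.326  17.36   41.854  58.387]
1 0 0.09 [0.645 0.065 0.279] [-26.025  50.095  23.073  63.504   2.553  71.195  -7.544]
1 0 0 [0.647 0.034 0.195] [-24.129  54.524  23.356  71.787   1.298  58.218  -6.702]
1 0.15 0 [0.648 0.027 0.166] [-17.392  54.305  16.868  74.014  -2.725  53.641  -1.942]
1 0.28 0 [0.648 0.023 0.14 ] [-11.437  55.046  11.066  75.31   -6.547  50.429   2.849]
-1 0 0.09 [0.645 0.065 0.279] [ -2.819  51.477 -38.683  62.42   46.887  87.027 143.386]
-1 0 0 [0.647 0.034 0.195] [ -0.069  55.539 -36.092  70.744  49.677  76.082 139.437]
-1 0.15 0 [0.648 0.027 0.166] [  5.628  56.858 -38.923  73.042  46.655  69.05  142.395]
-1 0.28 0 [0.648 0.023 0.14 ] [ 10.493  58.992 -42.041  74.399  44.445  63.901 145.361]
```

```bash
python3 - <<'E'
from cell import env,readout,set_gripper
from h import *
np.set_printoptions(precision=4,suppress=True)
p=np.array(readout.current_ee_pos()); env.move_l(p+[0,0,.13],.2)
set_gripper(.05)
env.goto(*lev(0,1,.09)); F=np.array(readout.current_contact_force()); print("free",F)
t,R=lev(0); print(env.move_l(t,.08,guard=10)); print(t,readout.current_ee_pos(),np.array(readout.current_contact_force())-F)
f=wristcam("w6")
set_gripper(.01); print(readout.current_grip_width(),readout.current_ee_pos(),np.array(readout.current_contact_force())-F,readout.current_clock())
np.save("F.npy",F)
E
```

```text
free [ 0.1006  0.4217 -0.286 ]
False
[0.6473 0.0344 0.1947] [0.6474 0.0346 0.1951] [ 0.054 -1.044  0.028]
0.020172943240906956 [0.647  0.0344 0.1947] [-3.8518  0.2374  0.9938] 22.375
```

View pics/w6.png

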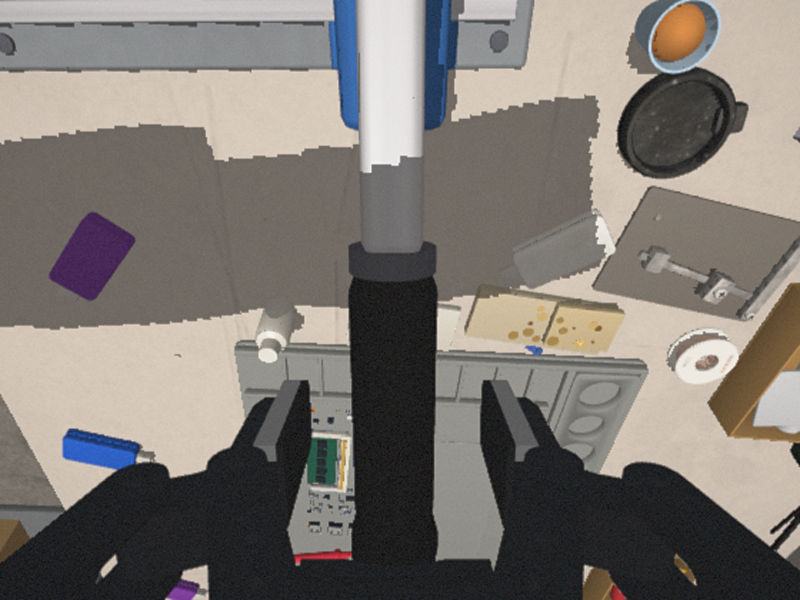

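The grip is centred between the fingers at about (393,420) and is now grasped. I'll lower it along the arc.

```bash
python3 - <<'E'
from cell import env,readout
from h import *
np.set_printoptions(precision=4,suppress=True)
F=np.load("F.npy")
def rd(q):
    p=np.array(readout.current_ee_pos()); R=np.array(readout.current_tool_rot()); g=p-.002*R[:,2]-PIV
    qe=.35-np.arctan2(g[2],-g@PY)
    print(round(q,3),"q_est",round(qe,4),np.array(readout.current_contact_force())-F, readout.current_clock())
for q in (.07,.14,.18,.20,.22,.24,.26):
    t,R=lev(q); 
    if env.move_l(t,.04,ori=R,guard=20): print("guard"); break
    env.dwell(.2); rd(q)
E
```

```text
0.07 q_est 0.0699 [-5.8669 -0.1272  2.885 ] 23.075
0.14 q_est 0.1397 [-5.2594  0.4998  2.755 ] 23.775
0.18 q_est 0.1797 [-4.9548  0.6334  3.1954] 24.325
0.2 q_est 0.1996 [-6.4926  0.4509  3.572 ] 24.775
0.22 q_est 0.2193 [-5.2929  0.4989  4.8122] 25.225
0.24 q_est 0.2388 [-6.9087  0.9741  6.1469] 25.675
0.26 q_est 0.2586 [-6.4631  1.3672  6.8602] 26.125
```

```bash
python3 - <<'E'
from cell import env,readout
from h import *
np.set_printoptions(precision=3,suppress=True)
F=np.load("F.npy")
def rd(q):
    v=[]
    for _ in range(20): env.dwell(.02); v.append(np.array(readout.current_contact_force())-F)
    p=np.array(readout.current_ee_pos()); R=np.array(readout.current_tool_rot()); g=p-.002*R[:,2]-PIV
    print(q,"q_est",round(.35-np.arctan2(g[2],-g@PY),4),np.mean(v,0),np.std(v,0)[2],round(p[2],4),readout.current_clock(),flush=True)
rd(.26)
for q in (.27,.28):
    t,R=lev(q); print(env.move_l(t,.03,ori=R,guard=15)); rd(q)
E
```

```text
0.26 q_est 0.2585 [-6.493  0.539  6.968] 0.5404699261956014 0.1443 26.4583
False
0.27 q_est 0.2684 [-6.305  0.622  7.317] 0.4783835899414325 0.1423 27.0417
False
0.28 q_est 0.2784 [-6.556  0.622  7.827] 0.5224856939982483 0.1403 27.625
```

```bash
python3 - <<'E'
from cell import eyes,readout
import cv2,numpy as np
a=eyes.grab_frame("scene")["frame"][150:270,215:335]; b=eyes.grab_frame("top")["frame"][150:270,130:250]
cv2.imwrite("pics/fin.png",np.hstack([cv2.resize(x,(400,400),interpolation=cv2.INTER_CUBIC) for x in (a,b)]))
print(readout.current_clock(),readout.current_grip_width())
E
```

```text
27.725 0.020093430428141525
```

View pics/fin.png

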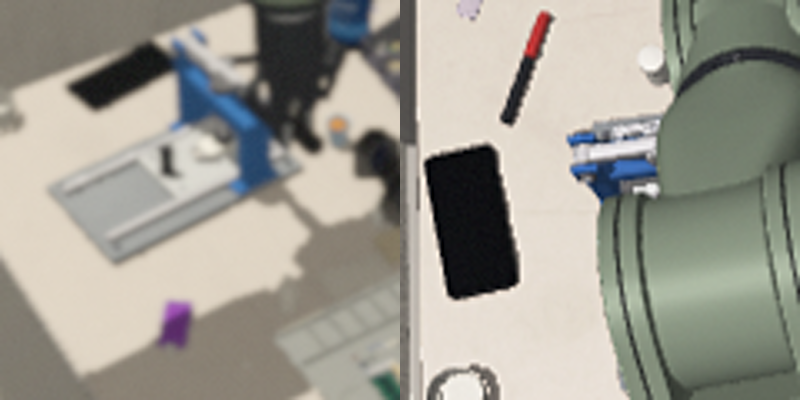

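The final view shows the tray home with the meter under the bridge at about (210,148), the lever held down, and the phone and dish where they were. I'm handing it in.

```bash
python3 -c "
from cell import ticket
print(ticket.close_job())"
```

```text
the job is handed in; nothing more can be done
None
```

I handed the job in at about 28 s: the meter is seated display up with its plug towards the post, the tray is fully home, and the arm is still holding the lever at q ≈ 0.28, with the foot's spring at 4.7–5.9 mm judging by grip position and force (no camera could see the red ring at the end).

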